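Put the washed lunch box back together and lock its bail

ROBOT

A 7-joint arm with a two-finger parallel gripper is mounted at the origin on a cart in front of the work surface, level with it; the furniture and walls round the work are solid. World frame = base frame: x ahead of the robot, y to its left, z up, the work surface at z = 0. Lengths are in m, angles in rad, forces in N, time in s.
With the tool pointing down it reaches from about 0.425 to 0.925 m from the base axis. Payload 6.8 kg.
Tool frame: the origin (TCP) lies between the finger pads; the fingertips stand 22 mm ahead of it and the grasp point (between the pads) lies 3 mm ahead of it; z points along the fingers, y is the line along which they close (so a half turn about z gives the same grasp; the last joint's range is limited). The gripper opens to 85 mm and grips with 20 to 120 N. Pads are 22 mm wide; open, the fingers measure 114 mm over their backs; the gripper's body (76 mm by 85 mm) begins 54 mm behind the grasp point. The pads swing forward as they close: fully open they stand 13 mm farther back than shut.
Start: joints at [-1.425, 0.477, 0.022, 1.555, -0.011, 1.109, -0.083], TCP at [0.169, 0.653, 0.253] pointing down, gripper open.
Joint ranges: [-2.96, 2.96], [-0.34, 2.1], [-1.41, 1.46], [0.24, 2.44], [-1.37, 4.51], [0.17, 1.92], [-2.96, 2.96]. Speed limits (rad/s): [2.39, 2.39, 3.14, 3.14, 3.14, 3.14, 3.14].

INTERFACE

Orientations are given as [roll, pitch, yaw] about the fixed x, y, z axes, in that order (R = Rz(yaw) Ry(pitch) Rx(roll)).
In Python, from workcell import ctrl, get_image, camera_params gives the robot as it stands.
- The arm moves only by the shell command python3 -m handwheel 'ROWS' [FORCE]. ROWS is JSON, a list that holds one entry, the list of rows, each a list of 7 numbers: the shift along the tool's x, y, z each as a share of 0.025 m, from -1 to 1, then the turn, a rotation vector about the tool's x, y, z each as a share of 0.12 rad, from -1 to 1, then the closure, from -1 (fully open) to 1 (shut). A call has 1 to 5 rows; each row shifts and turns the commanded pose from where the row before left it, along the tool's axes as they then stand; what a row does not reach is not made up. A row lasts 1/12 s, in which the tool goes at most 41.7 mm and 7.16 degrees, less where a joint would pass 70% of its speed; a pose out of reach is approached as far as the arm can. A call with a number of a shift or a turn outside -1 to 1 is refused whole. A call with a gripper value outside its range is refused whole. The fingers move at their own pace and stop on an object; FORCE is the grip in N (left out, the last holds). Time passes only in rows, so rows that do not move let the fingers close. It gives the time, the measured TCP pose, the force, the opening and the grip force at its end, in the units of the state.
- ctrl.get_obs(): the state, without advancing time (a new reading comes with each control period).
- get_image(name): name is "side" or "top" or "wrist"; returns (picture, depth): 400x640x3 uint8, red, green, blue; 400x640 float32, m along the optical axis (not along the pixel's ray), 0 where there is no reading.
- camera_params(name): a dict with "fx", "fy", "cx", "cy" (pixels), "R" (3x3) and "t" (3): a world point X has camera coordinates R X + t. Camera axes: x right, y down, z forward; pixel columns grow to the right and rows downward; lengths in m; the calibration is good to about 2 mm. A picture is of the moment at which its call begins: read the wrist's pose just before it. camera_params takes no time and is no camera call; for the wrist camera it gives the pose at the moment of the call.
- ctrl.hand_in(): hands the job in; it is judged then, once.
The state is a dict: "time": time; "joints": joint angles; "joint_velocities": joint speeds; "joint_efforts": joint torques, N m; "ee_pos": TCP position; "ee_rot": TCP orientation; "force": force on the tool from outside, world axes, zero at the start; "ft_torque": the same for the moment, N m; "finger_gap": finger opening in m; "grasp_force": force on a finger pad.
Only numpy, scipy, OpenCV 4.12 (cv2) and the standard library are available. Lean on these libraries where they do the work, as an engineer would, in place of code of your own. Each camera call takes 0.05 s, during which the arm holds its last target. There are 200 camera calls.

TASK

The steel lunch box has been washed; put it back together. Nest the open tray squarely on the base and the lid on the tray, setting each down without dropping it, so that each layer sits fully down in the one below; then swing the wire bail up and over the lid, past the near ridges of its two saddles, until the wire snaps into their grooves and holds the lid tight. Leave the mug, the lemon and the spoon where they are.

Things in the scene. Friction and masses are not known exactly. Their poses are not given: they have to be found in the camera images.
- base: Base tier of the slim lunch box: open-topped steel box 60 (x) x 170 (y) x 42 mm high, walls 3 mm, mouth 54 x 164 mm. It stands on a grippy sole and does not shift (fixed). Origin: centre of its underside, on the worktop; y along its length, z up. The wire bail is hinged on its short ends and starts folded down on its +x side (away from the robot), below the rim, clear of the mouth.
- tray: Open-topped steel tray, 60 (x) x 170 (y) x 33 mm high, 0.18 kg, lying right way up. Lowest 5 mm: a foot, 50 x 160 mm, rounded below, that nests in the base's mouth with 2 mm play all round; the straight-sided body runs from 5 to 33 mm. Origin: centre of the foot's underside; y along its length, z up. Nested, it is 37 mm above the base's origin. Same either way round; pinch it across the width.
- lid: Steel lid, 0.14 kg, right way up: plate 62 (x) x 172 (y) mm, from 5 to 14 mm above the origin, over a foot 50 x 160 x 5 mm that nests in the tray's mouth with 2 mm play. Two saddles on top. Origin: centre of the foot's underside; y along its length, z up. Nested, it is 28 mm above the tray's origin, 65 mm above the base's. Same either way round; pinch it across the width.
- lid_groove (a point): Where the middle of the bail's crossbar (its axis) must come to lie: over the lid's middle, 26 mm above its origin. 46 to 70 mm from it towards each end of the lid stands a saddle: two round ridges along the lid's y, 6 mm radius, 12 mm between their axes, crest 25 mm above the lid's origin, with a gentle ramp (15 degrees) outside; the 6 mm wire snaps in between them. Axes as the lid's.
- bail (a joint): Hinge, rad: 0 = legs upright, negative = leaning to the base's +x side, positive = to its -x side; range -1.65 to 0.42, starts -1.6 to -1.35, stays where left (0.05 N m). The wire gives along its legs, 2 N per mm, up to 8 mm. Over a nested lid it meets the first ridges at about +0.1, takes 3 to 10 N over their crest at about +0.22 and rests in the groove at about +0.29 (+-0.06 as the lid lies).
- bail_hinge (a point): Middle of the bail's hinge axis, which runs along the base's y, 20 mm to the +x side of the base's origin and 24 mm above it. Axes as the base's.
- bail_grip (a point): Middle of the bail's crossbar, on the axis of its round black grip sleeve (14 mm diameter, 64 mm long), which turns freely on the wire. The bail is a U of 6 mm steel wire: legs 96 mm either side of the middle, crossbar 69 mm from the hinge axis and parallel to it. Locked, the sleeve is about 5 mm clear of the lid's top. z points along the legs away from the hinge, y as the base's.
- mug: Green mug, 86 x 118 x 96 mm, standing on the cooktop behind the work; a bystander. Origin: centre of its underside.
- lemon: Lemon, 71 x 53 x 51 mm, on the glass board behind the work, under the wall cabinet (its front at about x = 0.64 m, its underside 0.46 m up, y from -0.34 to 0.01 m: keep the wrist short of it); a bystander. Origin: its underside.
- spoon: Spoon with a red handle, 190 x 38 x 14 mm, lying on the cooktop, behind the work; a bystander. Origin: its underside.
There are look-alikes about, which are no part of the job. Leave any orange look-alike of the base alone.

How it is judged:
On the way, in this order (a step that is already met when the one before it is completed fails the run):
1. the tray is nested squarely in the base and let go (x of tray in the frame of base between -0.0045 and 0.0045 m and y of tray in the frame of base between -0.0045 and 0.0045 m and z of tray in the frame of base between 0.035 and 0.039 m and angle between the y axis of tray and the y axis of base, either way round below 0.05 rad and angle between tray's own z axis and vertical below 0.05 rad and contact force between the fingers and tray below 0.1 N), for 0.2 s.
2. the lid is nested squarely on the tray and let go (x of tray in the frame of base between -0.0045 and 0.0045 m and y of tray in the frame of base between -0.0045 and 0.0045 m and z of tray in the frame of base between 0.035 and 0.039 m and angle between the y axis of tray and the y axis of base, either way round below 0.05 rad and angle between each of tray, lid's own z axis and vertical below 0.05 rad and x of lid in the frame of tray between -0.0045 and 0.0045 m and y of lid in the frame of tray between -0.0045 and 0.0045 m and z of lid in the frame of tray between 0.026 and 0.03 m and angle between the y axis of lid and the y axis of tray, either way round below 0.05 rad and contact force between the fingers and lid below 0.1 N), for 0.2 s.
3. the bail's crossbar is snapped into the lid's grooves (x of tray in the frame of base between -0.0045 and 0.0045 m and y of tray in the frame of base between -0.0045 and 0.0045 m and z of tray in the frame of base between 0.035 and 0.039 m and angle between the y axis of tray and the y axis of base, either way round below 0.05 rad and angle between each of tray, lid's own z axis and vertical below 0.05 rad and x of lid in the frame of tray between -0.0045 and 0.0045 m and y of lid in the frame of tray between -0.0045 and 0.0045 m and z of lid in the frame of tray between 0.026 and 0.03 m and angle between the y axis of lid and the y axis of tray, either way round below 0.05 rad and x of bail_grip in the frame of lid between -0.004 and 0.004 m and z of bail_grip in the frame of lid between 0.0237 and 0.0277 m), for 0.2 s.
At the end, for the whole second after the job is handed in: Tray nested in base and lid in tray: each within 4.5 mm of centred, 2 mm of its nested height and 0.05 rad of square and level; the bail's crossbar in the lid's grooves (within 4 mm of the lid's centre line, 2 mm of its seated height); tray and lid at rest (all of step 3 and linear speed of each of tray, lid below 0.02 m/s); the robot touches nothing.
It fails at once if the tray is dropped (falls free faster than 0.5 m/s, a drop of over 12 mm) (linear speed of tray above 0.5 m/s and contact force between the fingers and tray below 0.1 N).
It fails at once if the lid is dropped (falls free faster than 0.5 m/s, a drop of over 12 mm) (linear speed of lid above 0.5 m/s and contact force between the fingers and lid below 0.1 N).
It fails at once if the mug is moved by more than 30 mm (distance of mug from where it was at the start of the episode above 0.03 m).
It fails at once if the lemon is moved by more than 30 mm (distance of lemon from where it was at the start of the episode above 0.03 m).
It fails at once if the spoon is moved by more than 30 mm (distance of spoon from where it was at the start of the episode above 0.03 m).
It also fails if it takes over 67 s, if anything falls off the work surface, if the arm or the gripper's body presses on something with over 40 N, if the wrist force passes 120 N, or if a joint passes its speed limit or range.

## Working session

There is one attempt and no reset: what is moved stays moved. The work goes in short steps, Python scripts to look and compute and a shell command to move; the robot and the scene stay as the last step left them, time stands still between calls to the robot, and variables do not carry over. Pictures are saved under pics/ and viewed, at most 10 in all, crops included, and the job is handed in when it is done.

```bash
mkdir -p pics; ls
python3 - <<'E'
from workcell import ctrl,get_image,camera_params
import cv2,numpy as np
o=ctrl.get_obs();print({k:np.round(v,3).tolist() for k,v in o.items()})
ims=[]
for n in("top","side"):
    im,d=get_image(n);np.savez(f"pics/{n}0.npz",im=im,d=d)
    cv2.imwrite(f"pics/{n}0.png",im[:,:,::-1]);p=camera_params(n);print(n,{k:np.round(v,3).tolist() for k,v in p.items()})
E
```

```text
pics
{'time': 0.0, 'joints': [-1.425, 0.478, 0.022, 1.556, -0.012, 1.109, -0.083], 'joint_velocities': [-0.001, 0.001, -0.001, -0.004, -0.001, 0.002, -0.0], 'joint_efforts': [-0.0, -59.644, 1.607, -28.12, 0.012, 0.009, -0.0], 'ee_pos': [0.169, 0.653, 0.252], 'ee_rot': [-3.14, 0.0, 2.888], 'force': [0.221, 0.104, -0.664], 'ft_torque': [0.012, -0.045, -0.043], 'grasp_force': 0.0, 'finger_gap': 0.085}
top {'fx': 453.948, 'fy': 453.948, 'cx': 323.104, 'cy': 198.391, 'R': [[0.011, -1.0, 0.016], [-0.999, -0.012, -0.051], [0.052, -0.016, -0.999]], 't': [-0.337, 0.536, 1.262]}
side {'fx': 363.667, 'fy': 363.667, 'cx': 318.227, 'cy': 204.069, 'R': [[-0.987, -0.16, -0.006], [-0.079, 0.522, -0.85], [0.139, -0.838, -0.527]], 't': [0.477, 0.296, 0.746]}
```

View pics/top0.png

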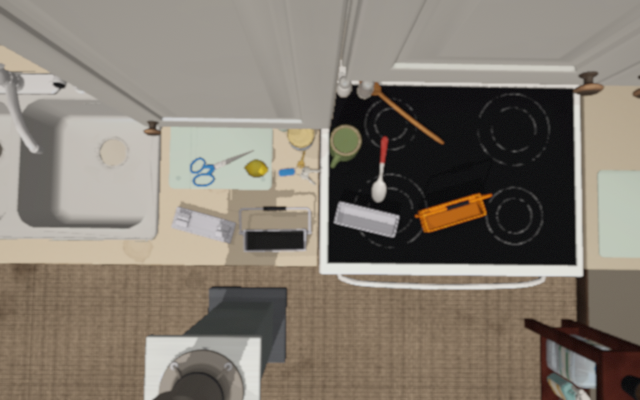

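View pics/side0.png

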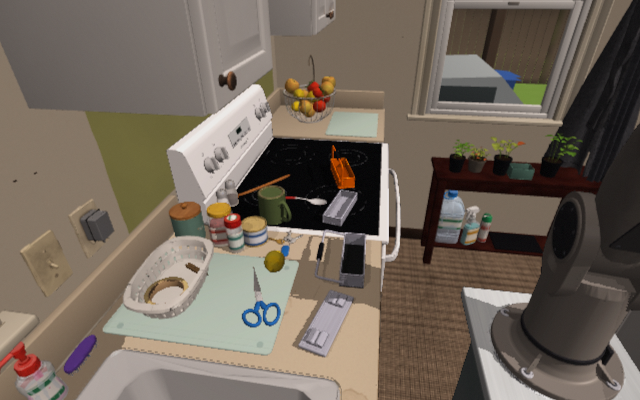

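The top view shows the black-bottomed steel base with its folded bail at (275,238), the lid with two saddles at (205,224), the grey open tray at (366,219), and the orange look-alike at (455,213). Candidates for the base are (275,238) and the orange one at (455,213). Candidates for the tray are (366,219) and the orange one. The only candidate for the lid is (205,224). I choose the steel ones and will check them in a crop.

```bash
cat > h.py <<'E'
import numpy as np,cv2
def cloud(d,p):
    v,u=np.mgrid[:d.shape[0],:d.shape[1]]
    c=np.stack([(u-p['cx'])/p['fx']*d,(v-p['cy'])/p['fy']*d,d],-1)
    return (c-np.asarray(p['t']))@np.asarray(p['R'])
def rect(P,xy,r,zlo,zhi,ok=None):
    m=(np.hypot(P[...,0]-xy[0],P[...,1]-xy[1])<r)&(P[...,2]>zlo)&(P[...,2]<zhi)
    if ok is not None:m&=ok
    q=P[m]; (c,s,a)=cv2.minAreaRect((q[:,:2]*1000).astype(np.float32))
    if s[0]>s[1]: s=s[::-1];a-=90
    # a: dir of first (short) side from x, deg
    return np.round(c,1),np.round(s,1),round((a+90)%180-90,2),round(float(np.median(q[:,2]))*1000,1),len(q)
E
python3 - <<'E'
from workcell import camera_params
from h import *
f=np.load("pics/top0.npz");im,d=f['im'],f['d'];P=cloud(d,camera_params('top'))
for n,(u,v),r,lo,hi in (('base',(275,240),.11,.034,.055),('tray',(366,219),.12,.022,.05),('lid',(205,224),.12,.006,.05),('bail',(275,210),.05,.015,.06)):
    c=P[v-2:v+3,u-2:u+3].reshape(-1,3); c=np.median(c,0); print(n,c.round(3),rect(P,c[:2],r,lo,hi))
cv2.imwrite("pics/crop.png",cv2.resize(im[190:270,165:405,::-1],None,fx=3.3,fy=3.3,interpolation=cv2.INTER_CUBIC))
E
```

```text
base [ 0.421 -0.197  0.003] (array([ 454. , -197.7]), array([123.8, 189.9]), 0.58, 41.3, 412)
tray [ 0.483 -0.454  0.007] (array([ 482.7, -452.7]), array([ 60.9, 170.7]), -12.83, 31.6, 219)
lid [ 0.464 -0.001  0.014] (array([477.2,  -4.8]), array([217.8, 222.8]), 21.81, 15.1, 1668)
bail [ 0.505 -0.197  0.039] (array([ 510.3, -196.8]), array([11.3, 96.9]), 0.64, 40.8, 148)
```

View pics/crop.png

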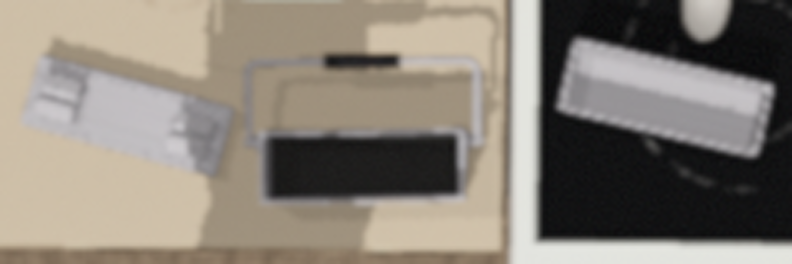

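The crop confirms the choices: lid with saddles on the left, steel base with bail and black sleeve in the middle, plain steel tray on the black cooktop on the right. I'm squaring the tool and moving over the lid first.

```bash
R='[0,0,0,0,0,0.988,-1]'
python3 -m handwheel '[[[0,0,0,0,0,0.988,-1],[0,0,0,0,0,0.988,-1],[0,0,0,0,0,0.988,-1],[0,0,0,0,0,0.988,-1],[0,0,0,0,0,0.988,-1]]]' 40 
python3 -m handwheel '[[[0,0,0,0,0,0.988,-1],[0,0,0,0,0,0.988,-1],[0,0,0,0,0,0.988,-1],[0,0,0,0,0,0.988,-1],[0,0,0,0,0,0.988,-1]]]'
python3 -m handwheel '[[[0,0,0,0,0,0.988,-1],[0,0,0,0,0,0.988,-1],[0,0,0,0,0,0.988,-1],[-0.5,0.35,0,0,0,0,-1],[-0.9,0.69,0,0,0,0,-1]]]'
python3 -m handwheel '[[[-0.9,0.69,0,0,0,0,-1],[-0.9,0.69,0,0,0,0,-1],[-0.9,0.69,0,0,0,0,-1],[-0.9,0.69,0,0,0,0,-1],[-0.9,0.69,0,0,0,0,-1]]]'
python3 -m handwheel '[[[-0.9,0.69,0,0,0,0,-1],[-0.9,0.69,0,0,0,0,-1],[-0.9,0.69,0,0,0,0,-1],[-0.9,0.69,0,0,0,0,-1],[-0.9,0.69,0,0,0,0,-1]]]'
python3 -m handwheel '[[[-0.9,0.69,0,0,0,0,-1],[-0.9,0.69,0,0,0,0,-1],[-0.9,0.69,0,0,0,0,-1],[-0.9,0.69,0,0,0,0,-1],[-0.9,0.69,0,0,0,0,-1]]]'
```

```text
time: 0.52
ee_pos: [0.1694, 0.6531, 0.2527]
ee_rot: [-3.141, 0.001, 2.289]
force: [0.6, 0.2, 0.4]
finger_gap: 0.0856
grasp_force: 0.0
time: 0.93
ee_pos: [0.1694, 0.6531, 0.2528]
ee_rot: [-3.141, 0.001, 1.696]
force: [0.2, -0.0, 0.7]
finger_gap: 0.0854
grasp_force: 0.0
time: 1.35
ee_pos: [0.1841, 0.6152, 0.2522]
ee_rot: [-3.141, 0.0, 1.351]
force: [0.3, 0.8, -0.1]
finger_gap: 0.0856
grasp_force: 0.0
time: 1.77
ee_pos: [0.2464, 0.483, 0.2529]
ee_rot: [-3.141, 0.001, 1.347]
force: [0.3, -0.9, 0.2]
finger_gap: 0.0854
grasp_force: 0.0
time: 2.18
ee_pos: [0.3054, 0.3542, 0.2531]
ee_rot: [-3.141, 0.0, 1.347]
force: [1.0, -0.5, 0.6]
finger_gap: 0.0856
grasp_force: 0.0
time: 2.6
ee_pos: [0.3644, 0.2254, 0.2532]
ee_rot: [-3.141, 0.0, 1.347]
force: [0.6, -0.9, -0.0]
finger_gap: 0.0855
grasp_force: 0.0
```

```bash
python3 -m handwheel '[[[-0.9,0.69,0,0,0,0,-1],[-0.9,0.69,0,0,0,0,-1],[-0.9,0.69,0,0,0,0,-1],[-0.9,0.69,0,0,0,0,-1],[-0.9,0.69,0,0,0,0,-1]]]' |head -2
python3 -m handwheel '[[[-0.9,0.69,0,0,0,0,-1],[-0.9,0.69,0,0,0,0,-1],[-0.9,0.69,0,0,0,0,-1],[0,0,0,0,0,0,-1],[0,0,0,0,0,0,-1]]]'
python3 - <<'E'
from workcell import *
import numpy as np
p=camera_params('wrist');im,d=get_image('wrist');np.savez('pics/w1.npz',im=im,d=d,**p)
o=ctrl.get_obs();print(np.round(o['joints'],3),{k:np.round(v,3).tolist() for k,v in p.items()})
E
python3 -m handwheel '[[[-0.9,0.27,0,0,0,0,-1],[-0.96,0.27,0,0,0,0,-1],[-0.96,0.27,0,0,0,0,-1],[-0.96,0.27,0,0,0,0,-1],[-0.96,0.27,0,0,0,0,-1]]]'
python3 -m handwheel '[[[-0.9,0.27,0,0,0,0,-1],[-0.96,0.27,0,0,0,0,-1],[-0.96,0.27,0,0,0,0,-1],[0,0,0,0,0,0,-1],[0,0,0,0,0,0,-1]]]'
python3 - <<'E'
from workcell import *
import numpy as np,cv2
from h import *
p=camera_params('wrist');im,d=get_image('wrist');np.savez('pics/w2.npz',im=im,d=d,**p)
a=np.load('pics/w1.npz')
cv2.imwrite('pics/w12.png',np.hstack([cv2.resize(x,(400,250)) for x in(a['im'][...,::-1],im[...,::-1])]))
E
```

```text
time: 3.02
ee_pos: [0.4234, 0.0966, 0.2532]
time: 3.43
ee_pos: [0.4588, 0.0192, 0.2531]
ee_rot: [-3.141, 0.001, 1.343]
force: [-0.6, 0.6, -0.0]
finger_gap: 0.0856
grasp_force: 0.0
[-0.925  0.132  0.827  2.09  -0.118  0.966 -0.26 ] {'fx': 323.718, 'fy': 323.718, 'cx': 315.515, 'cy': 198.024, 'R': [[0.974, -0.225, -0.001], [-0.215, -0.933, 0.287], [-0.065, -0.279, -0.958]], 't': [-0.443, 0.079, 0.414]}
time: 3.9
ee_pos: [0.4651, -0.1016, 0.2531]
ee_rot: [-3.141, -0.001, 1.35]
force: [-0.1, 0.1, 0.7]
finger_gap: 0.0852
grasp_force: 0.0
time: 4.32
ee_pos: [0.4692, -0.1754, 0.2531]
ee_rot: [-3.141, -0.0, 1.345]
force: [0.1, 0.5, -0.5]
finger_gap: 0.0855
grasp_force: 0.0
```

View pics/w12.png

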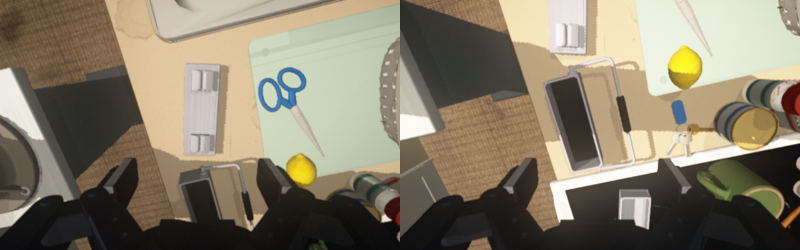

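The left half, taken over the lid, shows the whole lid at (204,108). The right half shows the whole base at (575,122), bail at (625,110), and the tray's end at (635,207). Measuring all of them.

Run:
```python
from workcell import camera_params
from h import *
top=np.load("pics/top0.npz");w1=np.load('pics/w1.npz');w2=np.load('pics/w2.npz')
for n,d,p in(('top',top['d'],camera_params('top')),('w1',w1['d'],w1),('w2',w2['d'],w2)):
    P=cloud(d,p);x,y,z=P[...,0],P[...,1],P[...,2]
    bo=(x<.462)&(abs(y+.2)<.1); lo=abs(y-.0)<.11
    for k,a in(('base',((.421,-.2),.11,.036,.05,(x<.456)&(abs(y+.198)<.09))),('baseinside',((.421,-.2),.11,-.01,.03,(abs(x-.421)<.035)&(abs(y+.198)<.088))),('lid plate',((.472,-.001),.1,.010,.0175,None)),('lid saddles',((.472,-.001),.1,.018,.04,None)),('sleeve/bail',((.508,-.198),.034,.02,.06,None)),('bailwide',((.508,-.198),.13,.025,.06,(x>.49))),('tray',((.483,-.453),.12,.025,.05,None))):
        try:print(n,k,*rect(P,*a))
        except Exception as e:print(n,k,'-')
    m=(abs(x-.508)<.1)&(abs(y+.1)<.06)&(abs(z)<.006);print('table z',np.median(z[m]) if m.any() else None)
```

```text
top base [ 422.4 -199.5] [ 60.6 170.6] 0.6 41.7 224
top baseinside [ 420.7 -197.6] [ 68.2 173.8] 0.64 2.9 1314
top lid plate [500.2  -6.7] [141.4 171.8] -14.87 14.0 914
top lid saddles [476.   -3.9] [134.  160.1] -35.99 22.7 391
top sleeve/bail [ 510.3 -198.1] [11.3 66.4] 0.64 41.6 121
top bailwide [ 563.5 -196.8] [142.1 196.7] -0.13 42.4 466
top tray [ 482.7 -452.7] [ 60.9 170.7] -12.83 31.7 214
table z 0.00047250901692389796
w1 base [ 422.5 -161.2] [61.1 97.2] 1.55 42.2 701
w1 baseinside [ 421.  -179.5] [ 69.9 138.9] 0.04 4.0 3621
w1 lid plate [499.4  -5.9] [137.6 171.4] -14.75 14.9 5937
w1 lid saddles [462.5 -10.4] [ 66.3 180.4] -2.16 24.2 2054
w1 sleeve/bail [ 511.  -196.6] [14.2 64.6] 1.55 42.6 526
w1 bailwide [ 565.9 -169. ] [133.9 158.4] 7.06 43.3 1984
w1 tray [0. 0.] [0. 0.] 0.0 nan 0
table z 0.0006721904578953926
w2 base [ 423.4 -199. ] [ 61.3 171.9] 1.52 42.2 1633
w2 baseinside [ 421.5 -196.4] [ 69.8 173. ] 0.32 3.9 7592
w2 lid plate [451.  -40.3] [62.3 81.6] -13.83 14.8 3937
w2 lid saddles [455.1 -61.5] [ 47.1 104.3] 40.49 24.1 1389
w2 sleeve/bail [ 510.8 -198.1] [14.2 67.3] 1.6 42.4 778
w2 bailwide [ 561.9 -197.2] [143.5 197.2] -0.0 43.0 3580
w2 tray [ 494.4 -407.3] [61.1 79.3] -13.17 32.3 601
table z 0.0005497777550304048
  return _methods._mean(a, axis=axis, dtype=dtype,
  ret = ret.dtype.type(ret / rcount)
```

```bash
python3 -m handwheel '[[[-0.98,0.18,0,0,0,0,-1],[-0.98,0.18,0,0,0,0,-1],[-0.98,0.18,0,0,0,0,-1],[-0.98,0.18,0,0,0,0,-1],[-0.98,0.18,0,0,0,0,-1]]]' |head -2
python3 -m handwheel '[[[-0.98,0.18,0,0,0,0,-1],[-0.98,0.18,0,0,0,0,-1],[-0.98,0.18,0,0,0,0,-1],[-0.98,0.18,0,0,0,0,-1],[-0.98,0.18,0,0,0,0,-1]]]' |head -2
python3 -m handwheel '[[[-0.98,0.18,0,0,0,0,-1],[-0.98,0.18,0,0,0,0,-1],[-0.98,0.18,0,0,0,0,-1],[-0.98,0.18,0,0,0,0,-1],[-0.98,0.18,0,0,0,0,-1]]]' |head -2
python3 -m handwheel '[[[-0.98,0.18,0,0,0,0,-1],[-0.98,0.18,0,0,0,0,-1],[0,0,0,0,0,0,-1],[0,0,0,0,0,0,-1]]]'
cat > look.py <<'E'
import sys
from workcell import *
from h import *
def shot(name):
    o=ctrl.get_obs();p=camera_params('wrist');im,d=get_image('wrist');np.savez(f'pics/{name}.npz',im=im,d=d,pos=o['ee_pos'],rot=o['ee_rot'],**p)
    print(np.round(o['ee_pos'],4),np.round(o['ee_rot'],4),np.round(o['joints'],2))
    return im,d,p,cloud(d,p)
E
python3 - <<'E'
from look import *
im,d,p,P=shot('w3')
print(rect(P,(.483,-.453),.12,.025,.05))
w1=np.load('pics/w1.npz')
for n,d,p in (('w1',w1['d'],w1),('top',np.load('pics/top0.npz')['d'],camera_params('top'))):
    P=cloud(d,p);x,y,z=np.moveaxis(P,-1,0)
    a=np.deg2rad(-14.8);s=(x-.47)*np.cos(a)+(y-0)*np.sin(a)
    for lo,hi in((.009,.0175),(.019,.04)):print(n,rect(P,(.468,-.003),.1,lo,hi,abs(s)<.045))
E
```

```text
time: 4.78
ee_pos: [0.4649, -0.2984, 0.2529]
time: 5.2
ee_pos: [0.4603, -0.4229, 0.2528]
time: 5.62
ee_pos: [0.4556, -0.5474, 0.2526]
time: 5.95
ee_pos: [0.4523, -0.5977, 0.2524]
ee_rot: [-3.141, -0.001, 1.347]
force: [0.3, 1.1, -0.3]
finger_gap: 0.0855
grasp_force: 0.0
[ 0.4523 -0.5977  0.2524] [-3.1407e+00 -1.3000e-03  1.3472e+00] [ 0.39  0.72  0.78  1.38 -0.51  1.25  0.98]
(array([ 476.2, -487.1]), array([ 61. , 100.2]), -12.78, 32.5, 1117)
w1 (array([463. ,   3.7]), array([ 62.2, 171.4]), -14.75, 14.9, 5895)
w1 (array([462.2, -11.4]), array([ 64.6, 182.4]), -2.87, 24.3, 2130)
top (array([461.7,   3.5]), array([ 62.2, 171.8]), -14.84, 14.0, 930)
top (array([459.3,  -9.5]), array([ 68.4, 184.6]), -2.27, 23.4, 358)
```

Run:
```python
from h import *
a=np.load('pics/w3.npz');d=a['d']
cv2.imwrite('pics/w3.png',np.hstack([cv2.resize(a['im'][...,::-1],(400,250)),cv2.cvtColor(cv2.resize((np.clip(d,.1,.5)*500).astype(np.uint8),(400,250)),8)]))
```

```text
(no output)
```

View pics/w3.png

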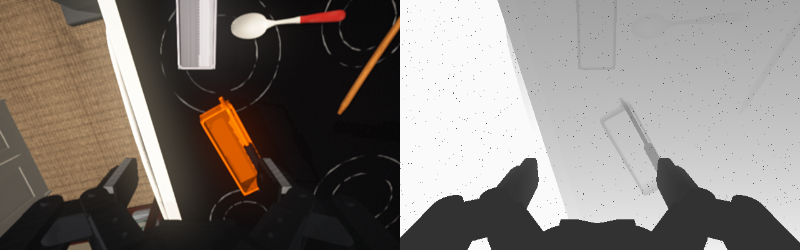

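Run:
```python
from h import *
a=np.load('pics/w3.npz');P=cloud(a['d'],a);c=np.array([.4839,-.4531]);X=np.array([.2218,.9751]);Y=np.array([.9751,-.2218])
q=P[...,:2]-c;l=q@X*1000;s=q@Y*1000;z=P[...,2]*1000;im=a['im'].astype(int)
m=(s>36)&(s<120)&(abs(l)<90)&(im.min(-1)>110)&(z>3)
for k in range(-80,80,10):
    mm=m&(l>=k)&(l<k+10)
    if mm.any():print(k,s[mm].min().round(1),z[mm].max().round(1),mm.sum())
m=(abs(s)<150)&(l<-85)&(l>-160);print('cooktop z',np.median(z[m]))
```

```text
-40 62.7 11.1 169
-30 57.1 11.7 416
-20 56.7 12.3 423
-10 60.5 11.4 479
0 81.5 11.1 43
cooktop z 298.0024100031188
```

```bash
python3 -m handwheel '[[[0.91,-0.05,0,0,0,0,-0.72],[0.91,0,0,0,0,0,-0.72],[0.91,0,0,0,0,0,-0.72],[0.91,0,0.5,0,0,0,-0.72],[0.91,0,0.9,0,0,0,-0.72]]]' |head -2
python3 -m handwheel '[[[0.92,0,0.9,0,0,0,-0.72],[0.92,0,0.9,0,0,0,-0.72],[0,0,0.9,0,0,0,-0.72],[0,0,0.9,0,0,0,-0.72],[0,0,0.9,0,0,0,-0.72]]]'
python3 -m handwheel '[[[0,0,0.9,0,0,0,-0.72],[0,0,0.9,0,0,0,-0.72],[0,0,0,0,0,0,-0.72],[0,0,0,0,0,0,-0.72]]]'
```

```text
time: 6.42
ee_pos: [0.4779, -0.4851, 0.2205]
time: 6.83
ee_pos: [0.4876, -0.4388, 0.1049]
ee_rot: [3.141, -0.002, 1.351]
force: [-0.5, -0.4, -0.8]
finger_gap: 0.0734
grasp_force: 0.0
time: 7.17
ee_pos: [0.4862, -0.44, 0.0602]
ee_rot: [-3.14, -0.002, 1.349]
force: [0.3, -0.2, 1.4]
finger_gap: 0.0733
grasp_force: 0.0
```

```bash
python3 -m handwheel '[[[0,0.02,0.6,0,0,0,-0.72],[0,0,0.6,0,0,0,-0.72],[0,0,0,0,0,0,-0.72],[0,0,0,0,0,0,0],[0,0,0,0,0,0,0.5]]]' 40
python3 -m handwheel '[[[0,0,0,0,0,0,0.5],[0,0,0,0,0,0,0.5],[0,0,0,0,0,0,0.5],[0,0,0,0,0,0,0.5]]]' 40
```

```text
time: 7.58
ee_pos: [0.4861, -0.443, 0.0312]
ee_rot: [3.141, 0.0, 1.346]
force: [0.7, -0.5, -2.2]
finger_gap: 0.0594
grasp_force: 44.1
time: 7.92
ee_pos: [0.4861, -0.4427, 0.0309]
ee_rot: [3.142, -0.0, 1.346]
force: [0.2, 0.1, -1.3]
finger_gap: 0.059
grasp_force: 44.1
```

```bash
python3 -m handwheel '[[[0,0,-0.5,0,0,0,0.5],[0,0,-0.9,0,0,0,0.5],[0,0,-0.9,0,0,-0.7,0.5],[0,0,-0.9,0,0,-0.7,0.5],[0,0,-0.6,0,0,-0.69,0.5]]]'
python3 -m handwheel '[[[0.93,-0.2,0,0,0,0,0.5],[0.93,-0.2,0,0,0,0,0.5],[0.93,-0.2,0,0,0,0,0.5],[0.93,-0.2,0,0,0,0,0.5],[0.93,-0.2,0,0,0,0,0.5]]]'|head -2
python3 -m handwheel '[[[0.93,-0.2,0,0,0,0,0.5],[0.93,-0.2,0,0,0,0,0.5],[0.93,-0.2,0,0,0,0,0.5],[0.93,-0.2,0,0,0,0,0.5],[0.93,-0.2,0,0,0,0,0.5]]]'|head -2
python3 -m handwheel '[[[0.8,-0.2,0,0,0,0,0.5],[0,0,0,0,0,0,0.5],[0,0,0,0,0,0,0.5],[0,0,0,0,0,0,0.5]]]'
```

```text
time: 8.33
ee_pos: [0.4864, -0.4437, 0.1289]
ee_rot: [3.14, 0.002, 1.601]
force: [0.4, -0.3, -2.2]
finger_gap: 0.0594
grasp_force: 44.2
time: 8.75
ee_pos: [0.4576, -0.3264, 0.1267]
time: 9.17
ee_pos: [0.4296, -0.2109, 0.1266]
time: 9.5
ee_pos: [0.425, -0.1925, 0.1266]
ee_rot: [3.14, 0.001, 1.597]
force: [1.3, -0.3, -2.7]
finger_gap: 0.059
grasp_force: 44.1
```

Run:
```python
from look import *
im,d,p,P=shot('w4');cv2.imwrite('pics/w4.png',np.hstack([im[:,:,::-1],get_image('side')[0][150:350,220:420,::-1].repeat(2,0).repeat(2,1)])[:,:1040][:, ::1])
I=cv2.imread('pics/w4.png');cv2.imwrite('pics/w4.png',cv2.resize(I,(800,308)))
x,y,z=np.moveaxis(P,-1,0)
m=(abs(x-.423)<.04)&(y>-.15)&(y<-.09)&(z>.08)&(z<.14);q=P[m]*1000
print(m.sum(),q.min(0),q.max(0), np.percentile(q[:,1],[50,90,99]))
t=q[q[:,2]>123];print(len(t), rect(P,(.423,-.15),.09,.123,.14))
```

```text
[ 0.425  -0.1925  0.1266] [3.1399e+00 5.0000e-04 1.5970e+00] [-0.32  0.4   0.75  2.19 -0.43  0.69  0.75]
13203 [ 393.17455213 -149.99467777  101.32255189] [ 454.54490184 -116.87383674  130.76953015] [-132.70321122 -120.07560771 -117.54236542]
3651 (array([ 424.8, -175.3]), array([ 86.8, 115.9]), 1.9, 128.5, 9131)
```

View pics/w4.png

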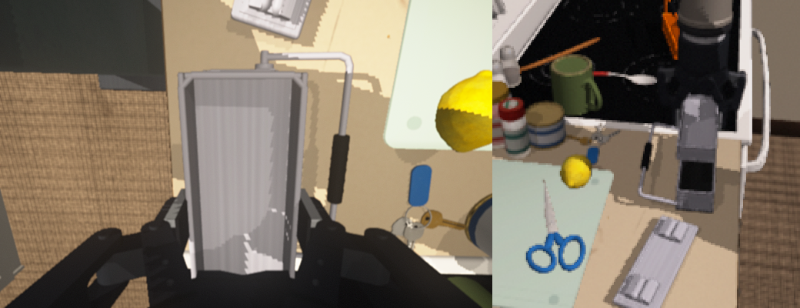

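The wrist view shows the tray held level, its front end at about (243,75), the bail to its right and the lid ahead. I'm correcting by about (-2, +3.4) mm and descending.

```bash
python3 -m handwheel '[[[0.14,-0.076,0.3,0,0,0,0.5],[0,0,0.8,0,0,0,0.5],[0,0,0.7,0,0,0,0.5],[0,0,0,0,0,0,0.5],[0,0,0,0,0,0,0.5]]]'
python3 - <<'E'
from look import *
im,d,p,P=shot('w5')
x,y,z=np.moveaxis(P,-1,0)
m=(abs(x-.423)<.04)&(y>-.15)&(y<-.09)&(z>.065)&(z<.1);q=P[m]*1000
print(q.min(0),q.max(0),np.percentile(q[:,2],99))
for a,b in((-150,-140),(-140,-130),(-130,-120)):
    t=q[(q[:,1]>a)&(q[:,1]<b)&(q[:,2]>73)];print(a,t[:,0].min(),t[:,0].max(),t[:,0].min()/2+t[:,0].max()/2)
E
```

```text
time: 10.02
ee_pos: [0.4215, -0.1887, 0.0801]
ee_rot: [-3.139, -0.0, 1.596]
force: [0.2, -0.7, -1.6]
finger_gap: 0.0593
grasp_force: 44.6
[ 0.4215 -0.1887  0.0801] [-3.139e+00 -2.000e-04  1.596e+00] [-0.24  0.48  0.66  2.22 -0.52  0.6   0.83]
[ 389.52904056 -149.99712118   65.02633319] [ 451.19792811 -113.1838832    84.31037249] 83.5064497001179
-150 389.78612872247413 451.19792810527497 420.49202841387455
-140 389.83187617998374 451.0052085699622 420.41854237497296
-130 389.6359637871412 450.83439283564746 420.2351783113943
```

```bash
python3 -m handwheel '[[[0,0.05,0.15,0,0,0,0.5],[0,0,0.12,0,0,0,0.5],[0,0,0.08,0,0,0,0.5],[0,0,0,0,0,0,0.5]]]'
python3 -m handwheel '[[[0,0,0.06,0,0,0,0.5],[0,0,0.06,0,0,0,0.5],[0,0,0,0,0,0,0.5]]]'
```

```text
time: 10.4
ee_pos: [0.4237, -0.1882, 0.072]
ee_rot: [3.142, -0.0, 1.597]
force: [0.2, -0.0, -2.2]
finger_gap: 0.0592
grasp_force: 44.7
time: 10.65
ee_pos: [0.4236, -0.1882, 0.0689]
ee_rot: [-3.141, -0.0, 1.597]
force: [-0.1, -0.6, -2.1]
finger_gap: 0.0594
grasp_force: 44.7
```

```bash
python3 -m handwheel '[[[0,0,0.05,0,0,0,0.5],[0,0,0.04,0,0,0,0.5],[0,0,0,0,0,0,0.5]]]'
python3 - <<'E'
from look import *
im,d,p,P=shot('w6')
x,y,z=np.moveaxis(P,-1,0)
m=(abs(x-.423)<.04)&(y>-.15)&(y<-.09)&(z>.055)&(z<.1);q=P[m]*1000
print(q.min(0),q.max(0),np.percentile(q[:,2],[90,99]))
E
```

```text
time: 10.9
ee_pos: [0.4238, -0.1883, 0.0681]
ee_rot: [3.141, -0.002, 1.597]
force: [-5.6, 3.7, 24.8]
finger_gap: 0.0594
grasp_force: 48.0
[ 0.4238 -0.1883  0.0681] [ 3.1410e+00 -2.1000e-03  1.5971e+00] [-0.22  0.5   0.63  2.22 -0.55  0.57  0.85]
[ 391.7176726  -149.99980056   55.00631303] [ 453.4646226  -112.73063627   72.37126342] [70.90083627 71.58614067]
```

```bash
python3 -m handwheel '[[[0,0,-0.04,0,0,0,0.3],[0,0,0,0,0,0,-0.7],[0,0,0,0,0,0,-0.8],[0,0,0,0,0,0,-0.8]]]'
python3 -m handwheel '[[[0,0,-0.5,0,0,0,-0.8],[0,0,-0.9,0,0,0,-1],[-0.6,0,-0.9,0,0,0,-1],[-1,0,-0.9,0,0,0,-1],[-1,0,-0.9,0,0,0,-1]]]'
python3 -m handwheel '[[[-1,0,-0.9,0,0,0,-1],[-1,0,0,0,0,0,-1],[0,0,0,0,0,0,-1]]]'
python3 - <<'E'
from look import *
im,d,p,P=shot('w7');cv2.imwrite('pics/w7.png',im[:,:,::-1])
x,y,z=np.moveaxis(P,-1,0)
print(rect(P,(.423,-.2),.115,.06,.085,(abs(x-.423)<.05)),rect(P,(.423,-.2),.115,.03,.055,(abs(x-.423)<.034)))
Pt=cloud(np.asarray(get_image('top')[1]),camera_params('top'));x,y=Pt[...,0],Pt[...,1]
print('top',rect(Pt,(.423,-.2),.115,.06,.085,(abs(x-.423)<.05)))
E
```

```text
time: 11.28
ee_pos: [0.4239, -0.1883, 0.0678]
ee_rot: [3.141, 0.0, 1.597]
force: [0.2, -0.4, 0.4]
finger_gap: 0.0771
grasp_force: 0.0
time: 11.7
ee_pos: [0.4253, -0.2534, 0.1712]
ee_rot: [-3.141, -0.0, 1.599]
force: [1.1, -0.2, -0.8]
finger_gap: 0.0852
grasp_force: 0.0
time: 11.95
ee_pos: [0.427, -0.3087, 0.1948]
ee_rot: [3.138, 0.005, 1.593]
force: [-0.4, -0.3, -0.9]
finger_gap: 0.0859
grasp_force: 0.0
[ 0.427  -0.3087  0.1948] [3.1377 0.005  1.5925] [-0.14  0.39  0.82  2.01 -0.36  0.88  0.89]
(array([ 425.2, -226.9]), array([ 61.2, 114.6]), 1.57, 69.9, 2488) (array([ 425.5, -230.5]), array([ 56.3, 131.3]), 2.73, 45.5, 11242)
top (array([ 423.9, -181.3]), array([ 60.1, 135.9]), 3.15, 69.5, 141)
```

View pics/w7.png

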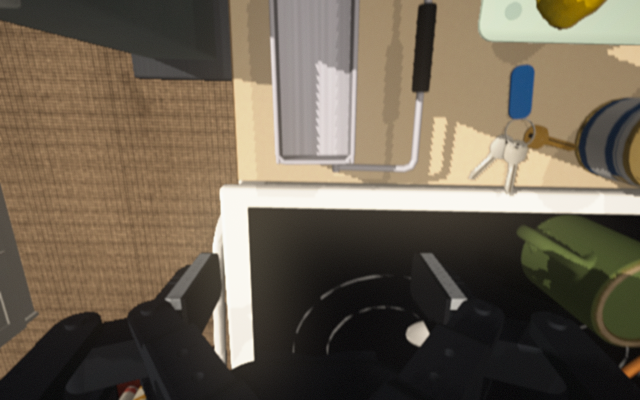

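The tray sits squarely nested: its rim is 69.9 mm up, parallel to the base. Next is the lid. I'm measuring the fingertip depth from earlier images first.

Run:
```python
from h import *
from scipy.spatial.transform import Rotation as R
for n in('w3','w4','w5','w7'):
    a=np.load(f'pics/{n}.npz');P=cloud(a['d'],a);q=(P-a['pos'])@R.from_euler('xyz',a['rot']).as_matrix()*1000
    m=(a['d']>0)&(abs(q[...,0])<20)&(abs(q[...,1])>29)&(abs(q[...,1])<60)&(abs(q[...,2])<40)
    for s in(1,-1):
        t=q[m&(q[...,1]*s>0)];k=np.argsort(t[:,2])[-15:] if len(t) else []
        print(n,s,len(t),t[k].mean(0).round(1) if len(t) else '', np.abs(t[:,1]).min() if len(t) else '')
```

```text
w3 1 3855 [-0.5 43.4  8.2] 40.39556547633648
w3 -1 3902 [ -0.6 -42.3   8.2] 39.56860461086557
w4 1 6711 [10.2 35.2 11.9] 29.002331410774655
w4 -1 6340 [ 10.1 -34.5  11.6] 29.002885151589037
w5 1 6714 [ 9.9 35.4 11.7] 29.008103534264883
w5 -1 6336 [  9.8 -35.2  11.5] 29.0008305225146
w7 1 3872 [-3.1 43.3  8.4] 40.61181795147462
w7 -1 3902 [ -2.3 -42.5   8.4] 39.06676146074272
```

```bash
python3 -m handwheel '[[[0,0,0,0,0,0.78,-1],[0,0,0,0,0,0.78,-1],[0,0,0,0,0,0.77,-1],[0.6,-0.1,0,0,0,0,-1],[0.96,-0.14,0,0,0,0,-1]]]'|head -3
python3 -m handwheel '[[[0.96,-0.14,0,0,0,0,-1],[0.96,-0.14,0,0,0,0,-1],[0.96,-0.14,0,0,0,0,-1],[0.96,-0.14,0,0,0,0,-1],[0.96,-0.14,0,0,0,0,-1]]]'|head -2
python3 -m handwheel '[[[0.96,-0.14,0,0,0,0,-1],[0.96,-0.14,0,0,0,0,-1],[0.96,-0.14,0,0,0,0,-1],[0.96,-0.14,0,0,0,0,-1],[0.96,-0.14,0,0,0,0,-1]]]'|head -2
python3 -m handwheel '[[[0.36,-0.04,0.4,0,0,0,-0.8],[0,0,0.8,0,0,0,-0.8],[0,0,0.8,0,0,0,-0.8],[0,0,0,0,0,0,-0.8],[0,0,0,0,0,0,-0.8]]]'
```

```text
time: 12.47
ee_pos: [0.4298, -0.264, 0.1921]
ee_rot: [-3.14, 0.001, 1.315]
time: 12.88
ee_pos: [0.443, -0.1407, 0.1919]
time: 13.3
ee_pos: [0.4558, -0.0203, 0.192]
time: 13.72
ee_pos: [0.4567, -0.0134, 0.142]
ee_rot: [-3.138, 0.002, 1.318]
force: [0.2, 0.5, 0.9]
finger_gap: 0.0771
grasp_force: 0.0
```

```bash
python3 -m handwheel '[[[0.73,0.07,0.8,0,0,0.045,-0.7],[0,0,0.9,0,0,0,-0.7],[0,0,0.9,0,0,0,-0.7],[0,0,0.9,0,0,0,-0.7],[0,0,0,0,0,0,-0.7]]]'
python3 -m handwheel '[[[0,0,0,0,0,0,-0.7],[0,0,0,0,0,0,-0.7]]]'
```

```text
time: 14.13
ee_pos: [0.4629, 0.0037, 0.0536]
ee_rot: [-3.138, 0.001, 1.313]
force: [-0.6, -0.4, 0.9]
finger_gap: 0.0728
grasp_force: 0.0
time: 14.3
ee_pos: [0.4653, 0.0032, 0.0567]
ee_rot: [3.14, -0.001, 1.312]
force: [-0.1, -0.2, 0.4]
finger_gap: 0.0727
grasp_force: 0.0
```

```bash
python3 -m handwheel '[[[0.04,-0.08,0.6,0,0,0,-0.7],[0,0,0.6,0,0,0,-0.7],[0,0,0.2,0,0,0,-0.7],[0,0,0,0,0,0,-0.7],[0,0,0,0,0,0,-0.7]]]'
```

```text
time: 14.72
ee_pos: [0.4634, 0.0047, 0.0213]
ee_rot: [3.141, -0.001, 1.312]
force: [-1.1, 0.1, -0.4]
finger_gap: 0.0727
grasp_force: 0.0
```

```bash
python3 -m handwheel '[[[0,0,0.14,0,0,0,-0.7],[0,0,0,0,0,0,-0.5],[0,0,0,0,0,0,0],[0,0,0,0,0,0,0.5],[0,0,0,0,0,0,0.5]]]' 40
python3 -m handwheel '[[[0,0,0,0,0,0,0.5],[0,0,0,0,0,0,0.5]]]' 40
python3 - <<'E'
from look import *
from scipy.spatial.transform import Rotation as R
im,d,p,P=shot('w8');a=np.load('pics/w8.npz')
q=(P-a['pos'])@R.from_euler('xyz',a['rot']).as_matrix()*1000
# lid in tool frame: plate top points ahead
z=P[...,2]*1000
m=(z>9)&(z<18)&(q[...,0]>20)&(q[...,0]<130)&(abs(q[...,1])<40);t=q[m]
print('front',np.percentile(t[:,0],[99,100]),'y',t[:,1].min(),t[:,1].max(),'z top',np.median(z[m]))
E
```

```text
time: 15.13
ee_pos: [0.4631, 0.0049, 0.0175]
ee_rot: [3.141, -0.001, 1.312]
force: [-0.6, 1.3, 6.8]
finger_gap: 0.0611
grasp_force: 42.0
time: 15.3
ee_pos: [0.4632, 0.0049, 0.0175]
ee_rot: [3.141, -0.001, 1.312]
force: [-1.2, 1.0, 5.9]
finger_gap: 0.0611
grasp_force: 42.0
[0.4632 0.0049 0.0175] [ 3.1410e+00 -9.0000e-04  1.3123e+00] [-0.59  0.6   0.56  2.24 -0.71  0.48  0.28]
front [84.59933466 85.11154272] y -30.79535188015306 31.749118947830834 z top 14.643562837898608
```

```bash
python3 -m handwheel '[[[0,0,-0.5,0,0,0,0.5],[0,0,-0.95,0,0,0,0.5],[0,0,-0.95,0,0,-0.8,0.5],[0,0,-0.95,0,0,-0.8,0.5],[0,0,-0.95,0,0,-0.78,0.5]]]'
python3 -m handwheel '[[[-0.5,-0.1,0,0,0,0,0.5],[-0.9,-0.2,0,0,0,0,0.5],[-0.9,-0.2,0,0,0,0,0.5],[-0.9,-0.2,0,0,0,0,0.5],[-0.9,-0.2,0,0,0,0,0.5]]]'|head -3
python3 -m handwheel '[[[-0.9,-0.2,0,0,0,0,0.5],[-0.9,-0.2,0,0,0,0,0.5],[-0.9,-0.2,0,0,0,0,0.5],[-0.9,-0.2,0,0,0,0,0.5],[0,0,0,0,0,0,0.5]]]'|head -3
python3 -m handwheel '[[[0,0,0,0,0,0,0.5],[0,0,0,0,0,0,0.5]]]'
```

```text
time: 15.77
ee_pos: [0.4624, 0.0045, 0.1254]
ee_rot: [-3.141, 0.001, 1.602]
force: [0.4, 0.1, -0.8]
finger_gap: 0.0611
grasp_force: 45.1
time: 16.18
ee_pos: [0.4426, -0.0991, 0.1246]
ee_rot: [3.141, -0.0, 1.598]
time: 16.6
ee_pos: [0.4241, -0.1933, 0.125]
ee_rot: [3.141, 0.002, 1.592]
time: 16.77
ee_pos: [0.4254, -0.1883, 0.1243]
ee_rot: [-3.141, -0.001, 1.598]
force: [0.2, -0.0, -1.4]
finger_gap: 0.0607
grasp_force: 45.1
```

```bash
python3 -m handwheel '[[[-0.39,-0.05,0.3,0,0,0,0.5],[0,0,0.5,0,0,0,0.5],[0,0,0.3,0,0,0,0.5],[0,0,0,0,0,0,0.5],[0,0,0,0,0,0,0.5]]]'
python3 - <<'E'
from look import *
im,d,p,P=shot('w9')
x,y,z=np.moveaxis(P,-1,0)
m=(abs(x-.423)<.045)&(y>-.16)&(y<-.09)&(z>.085)&(z<.104);q=P[m]*1000
print(q.max(0),np.median(q[:,2]))
for a in range(-160,-112,10):
    t=q[(q[:,1]>a)&(q[:,1]<a+10)];print(a,t[:,0].min().round(1),t[:,0].max().round(1),(t[:,0].min()/2+t[:,0].max()/2).round(1))
E
```

```text
time: 17.18
ee_pos: [0.4244, -0.1976, 0.0965]
ee_rot: [-3.14, -0.001, 1.599]
force: [0.4, 0.0, -1.6]
finger_gap: 0.061
grasp_force: 45.1
[ 0.4244 -0.1976  0.0965] [-3.1403e+00 -6.0000e-04  1.5991e+00] [-0.24  0.45  0.68  2.2  -0.48  0.63  0.81]
[ 454.55944069 -111.95274798  103.99992113] 94.28734008556509
-160 392.5 454.6 423.5
-150 391.9 454.2 423.1
-140 391.7 454.1 422.9
-130 391.4 453.9 422.6
-120 391.7 453.6 422.7
```

```bash
python3 -m handwheel '[[[0,0,0.18,0,0,0,0.5],[0,0,0.14,0,0,0,0.5],[0,0,0.1,0,0,0,0.5],[0,0,0,0,0,0,0.5],[0,0,0,0,0,0,0.5]]]'
python3 -m handwheel '[[[0,0,0.05,0,0,0,0.5],[0,0,0.04,0,0,0,0.5],[0,0,0,0,0,0,0.5]]]'
```

```text
time: 17.65
ee_pos: [0.4244, -0.1985, 0.0862]
ee_rot: [-3.141, -0.0, 1.598]
force: [0.5, 0.3, -1.6]
finger_gap: 0.0608
grasp_force: 45.1
time: 17.9
ee_pos: [0.4245, -0.1986, 0.0839]
ee_rot: [-3.141, -0.0, 1.598]
force: [-0.5, 0.6, -0.8]
finger_gap: 0.061
grasp_force: 45.1
```

```bash
python3 -m handwheel '[[[0,0,0.04,0,0,0,0.5],[0,0,0.03,0,0,0,0.5],[0,0,0,0,0,0,0.5]]]'
python3 - <<'E'
from look import *
im,d,p,P=shot('w10')
x,y,z=np.moveaxis(P,-1,0)
m=(abs(x-.423)<.045)&(y>-.15)&(y<-.09)&(z>.073)&(z<.087);q=P[m]*1000
print(q.max(0),np.median(q[:,2]),q[:,0].min())
E
```

```text
time: 18.15
ee_pos: [0.4246, -0.1986, 0.0826]
ee_rot: [3.141, -0.001, 1.598]
force: [-1.8, 1.4, 6.0]
finger_gap: 0.0607
grasp_force: 45.7
[ 0.4246 -0.1986  0.0826] [ 3.1413e+00 -5.0000e-04  1.5977e+00] [-0.21  0.48  0.65  2.21 -0.51  0.6   0.84]
[ 454.53893644 -112.95946643   86.99972098] 79.54650277166127 391.56431710807516
```

```bash
python3 -m handwheel '[[[0,0,-0.02,0,0,0,0.3],[0,0,0,0,0,0,-0.7],[0,0,0,0,0,0,-0.8],[0,0,0,0,0,0,-0.8]]]'
python3 -m handwheel '[[[0,0,-0.4,0,0,0,-0.8],[0,0,-0.9,0,0,0,-0.5],[0,0.6,-0.9,0,0,0,-0.1],[-0.5,0.9,-0.4,0,0,0,0.2],[-0.9,0.9,0,0,0,0,0.3]]]'
python3 -m handwheel '[[[-0.9,0.9,0,0,0,0,0.3],[-0.9,0,0,0,0,0,0.3],[0,0,0,0,0,0,0.3],[0,0,0,0,0,0,0.3]]]'
python3 - <<'E'
from look import *
from scipy.spatial.transform import Rotation as R
im,d,p,P=shot('w11');a=np.load('pics/w11.npz')
q=(P-a['pos'])@R.from_euler('xyz',a['rot']).as_matrix()*1000
m=(abs(q[...,1])<50)&(abs(q[...,0])<20)&(q[...,2]<40)&(d>0);print('tips',np.sort(q[m][:,2])[-20:].mean())
x,y,z=np.moveaxis(P,-1,0)
print('lid',rect(P,(.4244,-.199),.12,.073,.086,(abs(x-.424)<.05)),rect(P,(.4244,-.199),.12,.087,.1,(abs(x-.424)<.05)))
for w in(a,np.load('pics/w2.npz'),np.load('pics/w7.npz')):
    Q=cloud(w['d'],w);x,y,z=np.moveaxis(Q,-1,0);dark=w['im'].max(-1)<70
    m=dark&(abs(x-.508)<.02)&(abs(y+.198)<.045)&(z>.02)&(z<.07);t=Q[m]*1000
    if len(t): print('sleeve',len(t),np.percentile(t,[1,99],axis=0).round(1).tolist(),np.percentile(t[:,2],[99.5,100]))
S=get_image('side')[0];cv2.imwrite('pics/s11.png',cv2.resize(S[190:320,260:440,::-1],None,fx=4,fy=4,interpolation=2))
E
```

```text
time: 18.53
ee_pos: [0.4246, -0.1986, 0.0828]
ee_rot: [3.141, 0.0, 1.598]
force: [0.0, 0.5, -0.1]
finger_gap: 0.0769
grasp_force: 0.0
time: 18.95
ee_pos: [0.4877, -0.2304, 0.1507]
ee_rot: [3.138, -0.001, 1.601]
force: [0.8, 1.0, -0.1]
finger_gap: 0.0302
grasp_force: 0.0
time: 19.28
ee_pos: [0.5086, -0.2778, 0.1483]
ee_rot: [-3.141, 0.001, 1.595]
force: [0.2, 0.6, -0.1]
finger_gap: 0.0299
grasp_force: 0.0
[ 0.5086 -0.2778  0.1483] [-3.1412e+00  1.1000e-03  1.5953e+00] [-0.14  0.54  0.71  1.92 -0.46  0.85  0.84]
tips 20.44859377273029
lid (array([ 425.7, -220.6]), array([ 62.3, 128.7]), 1.58, 79.9, 21399) (array([ 425.7, -217.2]), array([ 36.7, 115.3]), 1.53, 89.2, 3326)
sleeve 1806 [[504.7, -226.0, 39.0], [517.3, -166.0, 44.6]] [44.83926728 46.16813905]
sleeve 587 [[504.9, -224.4, 39.6], [516.5, -165.5, 44.9]] [45.05705638 45.35213845]
sleeve 1481 [[503.6, -226.6, 35.9], [515.7, -165.6, 44.7]] [44.95876417 45.74643326]
```

View pics/s11.png

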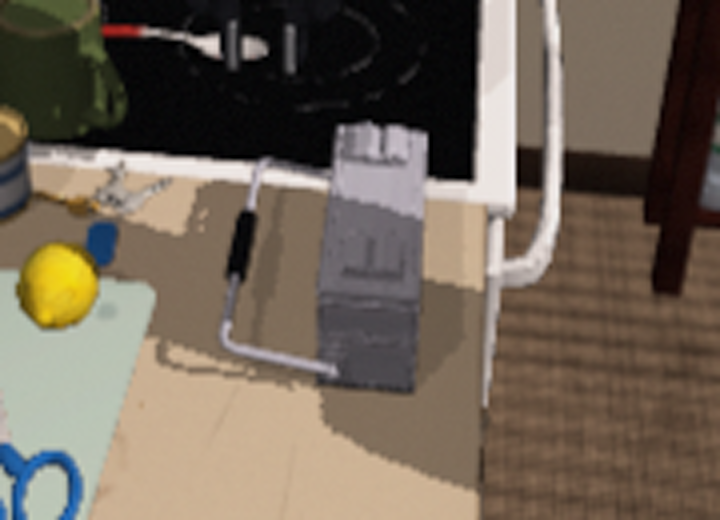

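The stack is flush: lid at (375,220), bail still folded with its sleeve at (240,243). Now grasping the sleeve.

```bash
python3 -m handwheel '[[[0.82,0.04,0,0,0,0,0.3],[0.82,0.04,0,0,0,0,0.3],[0.82,0.04,0,0,0,0,0.3],[0.82,0.04,0,0,0,0,0.3],[0,0,0.8,0,0,0,0.3]]]'|head -2
python3 -m handwheel '[[[0,0,0.8,0,0,0,0.3],[0,0,0.7,0,0,0,0.3],[0,0,0.5,0,0,0,0.3],[0,0,0,0,0,0,0.3],[0,0,0,0,0,0,0.3]]]'
```

```text
time: 19.8
ee_pos: [0.5132, -0.1888, 0.1298]
time: 20.22
ee_pos: [0.5105, -0.1938, 0.0777]
ee_rot: [-3.14, -0.0, 1.598]
force: [-0.1, -0.2, 0.4]
finger_gap: 0.0303
grasp_force: 0.0
```

```bash
python3 -m handwheel '[[[-0.05,0,0.5,0,0,0,0.3],[0,0,0.5,0,0,0,0.3],[0,0,0,0,0,0,0.3],[0,0,0,0,0,0,0.6],[0,0,0,0,0,0,0.9]]]' 25
python3 -m handwheel '[[[0,0,0,0,0,0,0.9],[0,0,0,0,0,0,0.9],[0,0,0,0,0,0,0.9]]]' 25
```

```text
time: 20.63
ee_pos: [0.5109, -0.1956, 0.0528]
ee_rot: [-3.141, -0.0, 1.598]
force: [1.0, 0.3, -0.9]
finger_gap: 0.0128
grasp_force: 25.4
time: 20.88
ee_pos: [0.511, -0.1955, 0.053]
ee_rot: [3.141, 0.0, 1.598]
force: [-0.6, 0.5, -0.6]
finger_gap: 0.0128
grasp_force: 25.4
```

```bash
python3 -m handwheel '[[[0,-0.12,-0.34,0,0,0,0.9],[0,-0.12,-0.34,0,0,0,0.9],[0,-0.39,-0.57,0,0,0,0.9],[0,0,0,0,0,0,0.9],[0,0,0,0,0,0,0.9]]]'
python3 -m handwheel '[[[0,-0.51,-0.45,0,0,0,0.9],[0,0,0,0,0,0,0.9],[0,0,0,0,0,0,0.9]]]'
```

```text
time: 21.3
ee_pos: [0.4954, -0.1959, 0.085]
ee_rot: [3.14, -0.0, 1.598]
force: [0.4, 0.1, 1.1]
finger_gap: 0.0127
grasp_force: 25.6
time: 21.55
ee_pos: [0.4831, -0.1962, 0.0955]
ee_rot: [3.14, 0.0, 1.598]
force: [0.4, 0.5, 1.7]
finger_gap: 0.0129
grasp_force: 25.7
```

```bash
python3 -m handwheel '[[[0,-0.61,-0.32,0,0,0,0.9],[0,-0.34,-0.1,0,0,0,0.9],[0,-0.34,-0.06,0,0,0,0.9],[0,0,0,0,0,0,0.9],[0,0,0,0,0,0,0.9]]]'
python3 -m handwheel '[[[0,-0.4,0,0,0,0,0.9],[0,0,0,0,0,0,0.9],[0,0,0,0,0,0,0.9]]]'
```

```text
time: 21.97
ee_pos: [0.4507, -0.1972, 0.1076]
ee_rot: [3.14, -0.0, 1.598]
force: [0.2, 1.7, 8.4]
finger_gap: 0.0128
grasp_force: 26.3
time: 22.22
ee_pos: [0.4407, -0.1975, 0.1079]
ee_rot: [3.14, -0.001, 1.598]
force: [-0.9, 2.5, 13.6]
finger_gap: 0.0125
grasp_force: 26.8
```

```bash
python3 -m handwheel '[[[0,0,-0.08,0,0,0,0.9],[0,0,0,0,0,0,0.9],[0,0,0,0,0,0,0.9]]]'
python3 -m handwheel '[[[0,0,-0.08,0,0,0,0.9],[0,0,0,0,0,0,0.9],[0,0,0,0,0,0,0.9]]]'
python3 - <<'E'
from look import *
im,d,p,P=shot('w12b')
x,y,z=np.moveaxis(P,-1,0)
m=(abs(x-.44)<.05)&(y>-.13)&(y<-.09)&(z>.085)&(z<.13);t=P[m]*1000
for a in range(-130,-90,5):
    k=t[(t[:,1]>=a)&(t[:,1]<a+5)&(t[:,2]>92)]
    if len(k):print(a,len(k),k.min(0).round(1),k.max(0).round(1))
E
```

```text
time: 22.47
ee_pos: [0.4402, -0.1974, 0.1089]
ee_rot: [-3.141, 0.0, 1.598]
force: [1.0, -1.0, 0.3]
finger_gap: 0.0128
grasp_force: 25.6
time: 22.72
ee_pos: [0.4398, -0.1974, 0.1109]
ee_rot: [-3.141, 0.0, 1.598]
force: [0.9, -0.7, -4.0]
finger_gap: 0.0123
grasp_force: 25.2
[ 0.4398 -0.1974  0.1109] [-3.1406e+00  1.0000e-04  1.5979e+00] [-0.27  0.45  0.7   2.16 -0.46  0.68  0.78]
-130 190 [ 435.6 -130.    93.6] [ 441.4 -125.    99.3]
-125 197 [ 435.5 -125.    93.8] [ 441.2 -120.    99. ]
-120 203 [ 435.4 -119.8   94.3] [ 441.1 -115.    99.9]
-115 203 [ 435.3 -115.    94.3] [ 440.9 -110.    99.5]
-110 198 [ 435.1 -110.    92.8] [ 440.7 -105.    99.1]
-105 91 [ 435.1 -105.    92. ] [ 440.6 -101.8   96.1]
```

```bash
python3 -m handwheel '[[[0,-0.2,0.03,0,0,0,0.9],[0,-0.2,0.03,0,0,0,0.9],[0,0,0,0,0,0,0.9],[0,0,0,0,0,0,0.9]]]'
python3 -m handwheel '[[[0,-0.2,0.02,0,0,0,0.9],[0,0,0,0,0,0,0.9],[0,0,0,0,0,0,0.9]]]'
```

```text
time: 23.1
ee_pos: [0.4293, -0.1976, 0.1096]
ee_rot: [-3.141, -0.001, 1.597]
force: [0.8, 0.8, -3.1]
finger_gap: 0.013
grasp_force: 25.2
time: 23.35
ee_pos: [0.4248, -0.1977, 0.1092]
ee_rot: [-3.141, -0.0, 1.598]
force: [0.8, 0.2, -5.3]
finger_gap: 0.0123
grasp_force: 25.1
```

```bash
python3 -m handwheel '[[[0,-0.02,0.06,0,0,0,0.9],[0,0,0.06,0,0,0,0.9],[0,0,0,0,0,0,0.9],[0,0,0,0,0,0,0.9]]]'
python3 - <<'E'
from look import *
im,d,p,P=shot('w13')
x,y,z=np.moveaxis(P,-1,0)
m=(abs(x-.43)<.05)&(y>-.112)&(y<-.09)&(z>.085)&(z<.13);t=P[m]*1000
for a in range(-112,-92,5):
    k=t[(t[:,1]>=a)&(t[:,1]<a+5)&(t[:,2]>88)]
    if len(k):print(a,len(k),k.min(0).round(1),k.max(0).round(1))
m=(abs(x-.42)<.05)&(y>-.165)&(y<-.112)&(z>.073)&(z<.083);print('lid',P[m].min(0),P[m].max(0),np.median(P[m][:,2]))
E
```

```text
time: 23.68
ee_pos: [0.4247, -0.1979, 0.1069]
ee_rot: [-3.142, -0.001, 1.598]
force: [-2.3, 2.3, 9.7]
finger_gap: 0.0129
grasp_force: 26.5
[ 0.4247 -0.1979  0.1069] [-3.1415e+00 -1.2000e-03  1.5976e+00] [-0.26  0.44  0.7   2.2  -0.47  0.66  0.8 ]
-112 213 [ 419.7 -112.    90.3] [ 425.9 -107.    94.9]
-107 162 [ 420.3 -106.9   88.1] [ 426.2 -102.3   93.4]
-102 2 [ 423.  -101.9   88.1] [ 423.4 -101.8   88.6]
lid [ 0.39151848 -0.16499901  0.07495816] [ 0.45485731 -0.11297811  0.0819931 ] 0.07955930237598019
```

```bash
python3 -m handwheel '[[[0,0,0,0,0,0,0.5],[0,0,0,0,0,0,0.3],[0,0,0,0,0,0,0.3]]]'
python3 -m handwheel '[[[0,0,-0.3,0,0,0,0.3],[0,0,-0.6,0,0,0,0.3],[0,0,-0.9,0,0,0,0.3],[-0.9,0,-0.9,0,0,0,0.3],[-0.9,0,-0.9,0,0,0,0.3]]]'
python3 -m handwheel '[[[-0.9,0,0,0,0,0,0.3],[-0.9,0,0,0,0,0,0.3],[-0.9,0,0,0,0,0,0.3],[0,0,0,0,0,0,0.3],[0,0,0,0,0,0,0.3]]]'
python3 - <<'E'
from look import *
im,d,p,P=shot('w14')
x,y,z=np.moveaxis(P,-1,0)
S=get_image('side')[0];I=np.hstack([cv2.resize(S[190:320,260:440,::-1],(400,289),interpolation=2),cv2.resize(im[...,::-1],(400,289))]);cv2.imwrite('pics/fin.png',I)
lid=(abs(x-.42)<.06)&(y>-.3)&(y<-.1)&(z>.074)&(z<.084);t=P[lid]*1000
for a in range(-160,-110,10):
    k=t[(t[:,1]>=a)&(t[:,1]<a+10)];print(a,k[:,0].min().round(1),k[:,0].max().round(1))
dark=(im.max(-1)<70)&(abs(x-.424)<.04)&(abs(y+.197)<.04)&(z>.083)&(z<.12);k=P[dark]*1000;print('sleeve',len(k),np.percentile(k,[1,99],axis=0).round(1))
E
```

```text
time: 23.98
ee_pos: [0.4249, -0.198, 0.1063]
ee_rot: [3.141, 0.0, 1.598]
force: [-0.3, 0.1, -0.2]
finger_gap: 0.0299
grasp_force: 0.0
time: 24.4
ee_pos: [0.4259, -0.2423, 0.1975]
ee_rot: [-3.141, -0.001, 1.6]
force: [1.0, -0.4, 0.2]
finger_gap: 0.03
grasp_force: 0.0
time: 24.82
ee_pos: [0.4273, -0.3115, 0.1967]
ee_rot: [-3.141, 0.001, 1.595]
force: [0.0, 0.2, -0.4]
finger_gap: 0.03
grasp_force: 0.0
[ 0.4273 -0.3115  0.1967] [-3.1414e+00  7.0000e-04  1.5952e+00] [-0.13  0.39  0.82  2.   -0.36  0.9   0.9 ]Traceback (most recent call last):
  File "<stdin>", line 7, in <module>
    return umr_minimum(a, axis, None, out, keepdims, initial, where)
ValueError: zero-size array to reduction operation minimum which has no identity
```

View pics/fin.png

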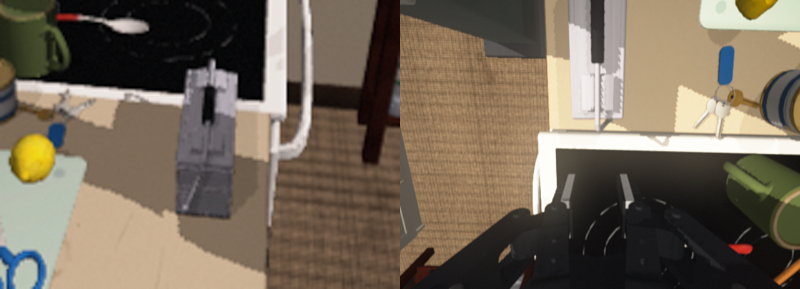

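The bail lies over the lid's middle (sleeve at (208,105) in the side view, (597,30) in the wrist view), and the stack is square. One numeric check before handing in.

Run:
```python
from h import *
a=np.load('pics/w14.npz');P=cloud(a['d'],a)*1000;x,y,z=np.moveaxis(P,-1,0)
for lo in range(-290,-200,15):
    b=(y>=lo)&(y<lo+15)&(abs(x-425)<45);l=P[b&(z>74)&(z<84)];w=P[b&(z>90.8)&(z<110)]
    print(lo,len(l) and (l[:,0].min()/2+l[:,0].max()/2, np.median(l[:,2])),len(w) and (w[:,0].min()/2+w[:,0].max()/2,w[:,2].max()))
```

```text
-290 (np.float64(427.3308399453242), np.float64(79.47541885217029)) (np.float64(427.2644624317841), np.float64(95.5445067686154))
-275 (np.float64(426.63808605965437), np.float64(79.63814866564903)) (np.float64(426.2486549852948), np.float64(95.56032509106261))
-260 (np.float64(426.3461880421645), np.float64(79.69493918849344)) (np.float64(425.88761775722867), np.float64(96.07222942877725))
-245 (np.float64(425.840331842314), np.float64(79.81775243429445)) (np.float64(427.1336538766227), np.float64(98.65138989690129))
-230 (np.float64(425.2836499420087), np.float64(79.84875973292414)) (np.float64(425.42369501504754), np.float64(99.84658375249636))
-215 (np.float64(424.9105996164676), np.float64(79.80175606572686)) (np.float64(425.05400042778115), np.float64(99.7278368039962))
```

The wire is centred within 0.5 mm of the lid's centre line, and its axis is about 26 mm above the lid's origin. It is seated.

```bash
python3 -c "
from workcell import ctrl
print(ctrl.hand_in())"
```

```text
the job is handed in; nothing more can be done
None
```

I handed the job in at about 25 s of robot time: by the camera measurements the tray and lid are nested squarely on the base and the bail wire sits in both grooves, within 0.5 mm of the lid's centre line. The mug, lemon and spoon were left alone; the hand-in returned no verdict.

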